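# Clear the off-cut, then probe the welded frame

### The arm

A 6-joint arm with a two-finger parallel gripper is mounted at the origin on the work surface. World frame = base frame: x ahead of the robot, y to its left, z up, the work surface at z = 0. Lengths are in m, angles in rad, forces in N, time in s.
With the tool pointing down it reaches from about 0.275 to 0.825 m from the base axis. Payload 5.2 kg.
Tool frame: the origin (TCP) lies at the very end of the fingers, on their centre line; the grasp point (between the pads) lies 19 mm behind it; z points along the fingers, y is the direction in which the jaws open and shut (so a half turn about z gives the same grasp; the last joint's range is limited). The gripper opens to 93 mm and grips with 3 to 60 N. Pads are 15 mm wide; open, the fingers measure 128 mm over their backs; the gripper's body (75 mm by 188 mm) begins 65 mm behind the grasp point.
Start: joints at [-1.464, 0.259, 1.535, -0, 1.348, -0.203], TCP at [0.168, -0.524, 0.219] pointing down, gripper open.
Joint ranges: [-3.14, 3.14], [-0.91, 2.08], [0.19, 2.58], [-1.22, 4.36], [0.22, 2.71], [-3.12, 3.12]. Speed limits (rad/s): [2.57, 2.57, 3.14, 3.14, 3.14, 3.14].

### API

Orientations are given as a unit quaternion [x, y, z, w].
In Python, from bench import robot gives the robot as it stands. The module is installed in compiled form; this text tells all that it offers.
- The arm moves only by the tool drive_tool, never from a script. Its argument "commands" is a list of rows, each an object of numbers: "x", "y", "z": the shift along the tool's x, y, z in mm; "ax", "ay", "az": the turn, a rotation vector about the tool's x, y, z in degrees. A call has 1 to 10 rows; each row is the pose to reach, as a shift and turn from the pose commanded when the call began, along the tool's axes at that moment; what a row does not reach only later rows make up. A row lasts 1/12 s, in which the tool goes at most 41.7 mm and 7.16 degrees, less where a joint would pass 70% of its speed; a pose out of reach is approached as far as the arm can. A call with a gripper value outside its range is refused whole. "jaw" is the closure, from 0 (fully open) to 1 (shut), set as the call begins (left out, the last holds). The fingers move at their own pace and stop on an object; the grip force is fixed at half the most. Time passes only in rows, so rows that repeat a pose let the fingers close. It gives the time, the measured TCP pose, the force and the opening at its end, in the units of the state.
- robot.sense(): the state, without advancing time (a new reading comes with each control period).
- robot.snapshot(name): name is "scene" or "top" or "wrist"; returns a dict with "img" (420x560x3 uint8, red, green, blue), "z_map" (420x560 float32, m along the optical axis (not along the pixel's ray), 0 where there is no reading), "camera_matrix" (3x3 intrinsics, pixels), "cam_to_world" (4x4, takes a point from camera to world coordinates). Camera axes: x right, y up, looking along -z (the intrinsics and any distortion apply to the point x, -y, -z); pixel columns grow to the right and rows downward; lengths in m; the calibration is good to about 2 mm. A picture is of the moment at which its call begins.
- robot.sign_off(): hands the job in, once; it reports no verdict.
Trained networks look in the newest picture that a camera, given by its name, has taken for a name from the list of things; names that differ only in an ending like _2 or _b are one class to them, and where a whole thing is asked for, a point or a joint stands for the part that bears it (a point fixed in the world has none). Each returns a list of dicts, best first, with "conf" (0 to 1); they miss things now and then, are a little off and sometimes report something else, mostly with a low value. They report only what shows in the picture. A call takes as long as a camera call. They do not tell look-alikes from the thing itself.
- robot.look_for(camera, label): "point" ([x, y, z] in m, in world coordinates, good to about 4 mm: the middle of the surface that is visible of it).
- robot.landmark_of(camera, label): "point" ([x, y, z] in m, in world coordinates, good to about 4 mm: a listed point, or the origin of a listed thing).
The state is a dict: "time_s": time; "joint_positions": joint angles; "qvel": joint speeds; "tau": joint torques, N m; "ee_pos": TCP position; "orientation": TCP orientation; "ft_force": force on the tool from outside, world axes, zero at the start; "moment": the same for the moment, N m; "width": opening from 0.0 (shut) to 1.0 (fully open).
Only numpy, scipy, OpenCV 4.12 (cv2) and the standard library are available. Lean on these libraries where they do the work, as an engineer would, in place of code of your own. Each camera call takes 0.05 s, during which the arm holds its last target. There are 200 camera calls.

### The job

Pull the square-tube off-cut out from under the frame's blue crossbar and lay it flat in the red scrap tray. Then reach under the crossbar with the touch probe, held by its orange grip, and press its spring tip gently onto the yellow dot and after that the red dot, resting a moment on each; finally stand the probe upright with its grip on the green mat and let go. Drop nothing, do not knock the frame with the probe, and leave everything else where it is.

Things in the scene. Friction and masses are not known exactly. Their poses are not given: they have to be found in the camera images.
- frame: Welded portal, fixed to the bench (place and turn vary). Its steel base plate is 12 mm thick, from x = -60 to +85 and y = -125 to +125 mm in its own axes; +x points in through the mouth, away from the robot. Two paint dots lie on the plate behind the crossbar, near x = 0 and x = 30 mm. Origin: at bench level, about under the nearer dot.
- crossbar (a point): Middle of the underside of the frame's blue crossbar, 90 mm above the bench, 35 mm nearer the robot than the frame's origin. The bar is 30 mm deep (frame x = -50 to -20 mm), 40 mm high (top 130 mm above the bench), along the frame's y on two 30 mm square posts centred at y = -110 and +110 mm, so the mouth below it is 190 mm wide.
- dot_yellow: Yellow paint dot, 20 mm diameter, flat on the base plate just behind the crossbar (either of the two places). Origin: its centre, on the plate's top, 12 mm above the bench.
- dot_red: Red paint dot, 20 mm diameter, likewise in the other place, about 30 mm from the yellow one.
- tube: Loose bare aluminium off-cut of square tube, 135 mm long along its x, 30 x 30 mm section, 0.15 to 0.3 kg. It lies on the base plate roughly along the frame's x, under the crossbar and over the nearer dot; its near end sticks out about 65 mm towards the robot from the crossbar's face and 55 mm beyond the plate. Origin: centre of its underside, 12 mm above the bench at the start.
- tube_center (a point): Centre of the off-cut.
- tray: Red scrap tray, fixed, open top, outside 190 (x) x 110 (y) x 40 mm high, walls and floor 5 mm. On the left or the right side of the bench. Origin: centre of its underside.
- dock: Grey dock for the probe, fixed, across the bench from the tray: a channel with 6 mm floor, two side walls and a rear wall, 54 mm high. It hides the probe's grip to its top with only 6 mm beside it, so the grip cannot be pinched there; open above and at its +x end (32 mm ahead of its origin), where the rod sticks out. Origin: bench level, under the centre of the grip.
- probe: Loose touch probe, 0.24 kg: orange grip, level steel rod along +x, dark head 16 x 20 x 16 mm centred 130 mm ahead of the origin and 34 mm above it, brass spring plunger pointing down under the head. 168 mm long in all; balances about 18 mm ahead of the origin. Origin: centre of the grip's flat underside, on which it stands. It starts in the dock, origin 6 mm above the bench, x along the dock's x.
- rod (a point): A point to lift the probe by, on the axis of its bare square rod (10 x 10 mm, from 30 to 122 mm ahead of the probe's origin): 54 mm ahead of and 34 mm above the origin.
- grip: The probe's orange grip block with black ribs, 60 (x) x 26 (y) x 44 mm high (part of the probe, same origin and axes).
- probe_tip (a point): Lower end of the plunger, 130 mm ahead (+x) of the probe's origin and, when free, 3 mm above the level of the grip's underside, so it hangs clear when the probe stands.
- plunger (a joint): How far the brass plunger (5 mm pin) is pushed in, m: 0 free, 0.008 fully in. Soft spring: about 0.75 N to start, 2.75 N fully in; beyond that it is rigid.
- mat: Green mat, fixed, 110 (x) x 150 (y) x 2 mm, on the bench between the robot and the frame. Origin: centre of its underside.
- magnet: Red welding magnet block, 45 x 28 x 50 mm high, standing on the frame's base plate to one side (+y side in the frame's axes) of the dots. Bystander. Origin: centre of its underside.
- coupon: Steel T-shaped weld sample, 50 x 40 x 41 mm high, on the frame's base plate to the other side (-y side) of the dots. Bystander. Origin: centre of its underside.
- spray: White and blue spray bottle with red cap, 64 mm diameter, 170 mm high, behind and to one side of the frame. Bystander. Origin: centre of its underside.
- gel: Small white jar with blue band and black lid, 54 mm diameter, 55 mm high, between the mat and one of the side places. Bystander. Origin: centre of its underside.
- spool: Small spool of copper wire with black flanges, 52 mm diameter, 60 mm high, standing between the mat and the other side place. Bystander. Origin: centre of its underside.
- elbow: Yellow steel angle bracket, 50 x 50 x 64 mm high, standing behind and to one side of the frame. Bystander. Origin: centre of its underside.
Not all that is in view belongs to the job. Several things look just like the mat: the one meant starts farthest to the robot's left.

How it is judged:
On the way, in this order (a step that is already met when the one before it is completed fails the run):
1. the off-cut lies flat in the scrap tray, let go (x of tube_center in the frame of tray between -0.04 and 0.04 m and y of tube_center in the frame of tray between -0.045 and 0.045 m and z of tube_center in the frame of tray below 0.032 m and angle between tube's own x axis and vertical between 1.4 and 1.75 rad and contact force between the fingers and tube below 0.1 N and linear speed of tube below 0.03 m/s), for 0.2 s.
2. the probe, held by its orange grip, has its tip pressed in on the yellow dot (horizontal distance between probe_tip and dot_yellow below 0.01 m and value of joint plunger above 0.0015 m and contact force between probe and frame above 0.1 N and contact force between the fingers and grip above 1 N), for 0.2 s.
3. the probe, held by its orange grip, has its tip pressed in on the red dot (horizontal distance between probe_tip and dot_red below 0.01 m and value of joint plunger above 0.0015 m and contact force between probe and frame above 0.1 N and contact force between the fingers and grip above 1 N), for 0.2 s.
At the end, for the whole second after the job is handed in: The off-cut lies flat and still on the floor of the scrap tray, let go; the probe stands upright (within 0.1 rad) and still with the centre of its grip on the mat, more than 5 mm inside the mat's edges, let go (all of step 1 and x of probe in the frame of mat between -0.05 and 0.05 m and y of probe in the frame of mat between -0.07 and 0.07 m and z of probe in the frame of mat below 0.008 m and angle between probe's own z axis and vertical below 0.1 rad and contact force between the fingers and probe below 0.1 N and linear speed of probe below 0.03 m/s); the robot touches nothing.
It fails at once if a bystander (magnet, weld sample, spray bottle, jar, spool or yellow bracket) is shifted by more than 30 mm (distance of any of magnet, coupon, spray, gel, spool, elbow from where it was at the start of the episode above 0.03 m).
It fails at once if the probe is pressed or knocked against the frame with more than 15 N (contact force between probe and frame above 15 N).
It fails at once if the probe topples (angle between probe's own z axis and vertical above 0.8 rad).
It fails at once if the probe is dropped (moving faster than 0.6 m/s out of the fingers) (contact force between the fingers and probe below 0.05 N and linear speed of probe above 0.6 m/s).
It fails at once if the off-cut is dropped or thrown (faster than 0.8 m/s out of the fingers) (contact force between the fingers and tube below 0.05 N and linear speed of tube above 0.8 m/s).
It also fails if it takes over 72 s, if anything falls off the work surface, if the arm or the gripper's body presses on something with over 40 N, if the wrist force passes 120 N, or if a joint passes its speed limit or range.

## Working session

There is one attempt and no reset: what is moved stays moved. The work goes in short steps, Python scripts to look and compute and a tool call to move; the robot and the scene stay as the last step left them, time stands still between calls to the robot, and variables do not carry over. Pictures are saved under pics/ and viewed, about 8 in all and at most 12, crops included, and the job is handed in when it is done.

Besides the shell and the picture viewer there is one more tool, called as name([rows], argument=value, ...), one row to a line, values as JSON. drive_tool: Moves the arm, as the interface text tells. Its arguments: {"type":"object","properties":{"commands":{"type":"array","items":{"type":"object","properties":{"x":{"type":"number"},"y":{"type":"number"},"z":{"type":"number"},"ax":{"type":"number"},"ay":{"type":"number"},"az":{"type":"number"}}}},"jaw":{"type":"number"}},"required":["commands"]}

```bash
mkdir -p pics; cat > h.py <<'E'
import numpy as np, cv2
from scipy.spatial.transform import Rotation as R
from bench import robot
def save(s,n): cv2.imwrite(f'pics/{n}.png',s['img'][:,:,::-1])
def cloud(s):
    K=np.array(s['camera_matrix']);z=s['z_map'];h,w=z.shape
    u,v=np.meshgrid(np.arange(w),np.arange(h))
    P=np.stack([(u-K[0,2])/K[0,0]*z,-(v-K[1,2])/K[1,1]*z,-z],-1)
    T=np.array(s['cam_to_world']);return P@T[:3,:3].T+T[:3,3]
def proj(s,p):
    K=np.array(s['camera_matrix']);T=np.linalg.inv(s['cam_to_world']);q=T[:3,:3]@np.array(p)+T[:3,3]
    return K[0,0]*q[0]/-q[2]+K[0,2],K[1,1]*-q[1]/-q[2]+K[1,2]
def st():
    s=robot.sense();print('t',round(s['time_s'],2),'p',np.round(s['ee_pos'],4),'q',np.round(s['orientation'],4),'F',np.round(s['ft_force'],2),'w',round(s['width'],3),'j',np.round(s['joint_positions'],2));return s
E
python3 - <<'E'
from h import *
st()
a=robot.snapshot('top');b=robot.snapshot('scene')
save(a,'top0');save(b,'scene0')
np.savez('top0.npz',**a)
for n in ['frame','crossbar','dot_yellow','dot_red','tube','tube_center','tray','dock','probe','rod','probe_tip','mat','magnet','coupon','spray','gel','spool','elbow']:
    for c,s in(('top',a),('scene',b)):
        for d in robot.landmark_of(c,n)[:4]:
            print(n,c,round(d['conf'],2),np.round(d['point'],3),np.round(proj(s,d['point'])).astype(int))
E
```

```text
t 0.0 p [ 0.1677 -0.5233  0.2178] q [ 9.880e-01  1.543e-01  0.000e+00 -9.000e-04] F [-0.81 -0.14  0.19] w 1.003 j [-1.46  0.26  1.54 -0.    1.35 -0.2 ]
frame top 0.59 [ 0.663 -0.023  0.002] [291 144]
frame scene 0.73 [ 0.663 -0.019  0.002] [257 303]
crossbar top 0.74 [ 0.627 -0.014  0.089] [288 150]
crossbar top 0.32 [ 0.685 -0.097  0.013] [322 134]
crossbar scene 0.81 [ 0.626 -0.014  0.09 ] [261 264]
dot_yellow top 0.42 [ 0.686 -0.094  0.012] [321 134]
dot_yellow scene 0.7 [ 0.683 -0.096  0.015] [220 303]
dot_yellow scene 0.53 [ 0.617 -0.022  0.014] [259 282]
dot_red top 0.45 [ 0.69  -0.014  0.013] [288 132]
dot_red scene 0.66 [ 0.37  -0.176 -0.002] [216 201]
dot_red scene 0.56 [ 0.693 -0.018  0.016] [255 311]
tube top 0.79 [ 0.616 -0.026  0.011] [292 162]
tube top 0.6 [ 0.505 -0.359  0.042] [436 210]
tube scene 0.78 [ 0.62  -0.021  0.014] [260 283]
tube_center top 0.67 [ 0.616 -0.024  0.028] [292 160]
tube_center scene 0.74 [ 0.618 -0.019  0.031] [260 278]
tube_center scene 0.59 [ 0.458 -0.346  0.001] [141 219]
tray top 0.92 [0.477 0.336 0.004] [140 217]
tray top 0.21 [ 0.458 -0.34
[... 759 characters left out ...]
0.096  0.014] [322 135]
coupon scene 0.92 [ 0.684 -0.1    0.012] [218 304]
spray top 0.75 [0.72  0.264 0.001] [174 119]
spray scene 0.82 [ 0.721  0.271 -0.001] [394 344]
spray scene 0.57 [ 0.616 -0.024  0.016] [259 281]
gel top 0.74 [ 0.37  -0.179 -0.004] [354 266]
gel top 0.35 [ 0.452 -0.341  0.   ] [422 233]
gel top 0.17 [ 0.689 -0.016  0.01 ] [289 132]
gel scene 0.74 [ 0.372 -0.179  0.002] [214 201]
spool top 0.79 [ 0.372  0.175 -0.004] [207 263]
spool scene 0.92 [ 0.368  0.179 -0.001] [356 214]
elbow top 0.91 [ 0.72  -0.276 -0.002] [395 123]
elbow scene 0.74 [ 0.722 -0.275  0.003] [134 312]
elbow scene 0.5 [ 0.507 -0.362  0.043] [124 221]
elbow scene 0.31 [ 0.619 -0.02   0.029] [260 279]
```

```bash
python3 - <<'E'
import cv2
cv2.imwrite('pics/top0b.png',cv2.resize(cv2.imread('pics/top0.png'),(800,600),interpolation=cv2.INTER_CUBIC))
E
```

```text
(no output)
```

View pics/top0b.png

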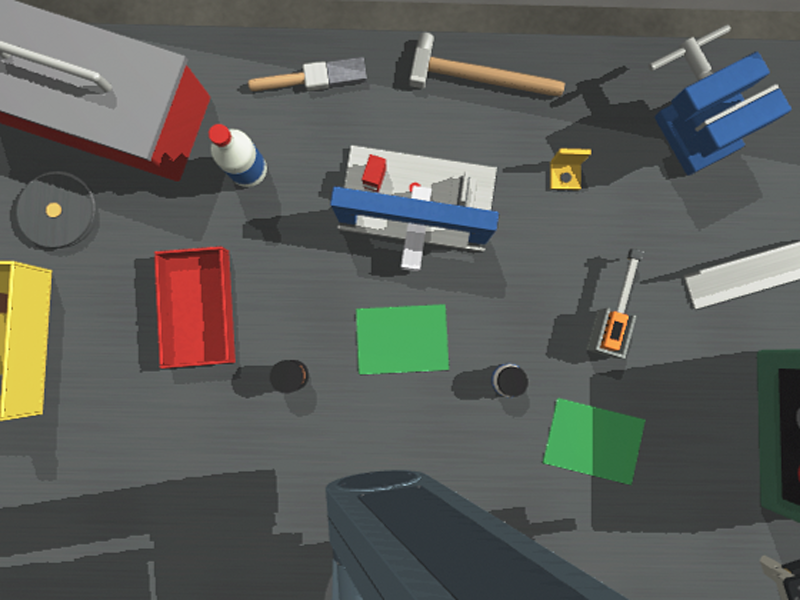

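View pics/scene0.png

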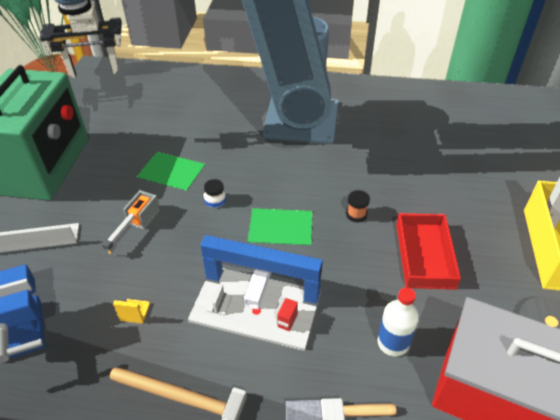

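Top view (800 px scale): there are two green mats, centre (402,340) and right (595,440), and the centre one is farthest left. The tube's near end is at (412,265) under the blue bar, the red dot shows at (415,187), and the yellow dot is hidden under the tube. The tray is at (195,305), the dock and probe at (615,330). Things that could be taken for the tube are the white angle bar at (745,275) and the paintbrush; only the one under the bar fits. Next I'll measure precisely from the depth data.

```bash
cat >> h.py <<'E'
def rect(P,n):
    (c,wh,a)=cv2.minAreaRect((P[:,:2]*1000).astype(np.float32));b=cv2.boxPoints((c,wh,a))
    e=b[1]-b[0];f=b[2]-b[1];L=e if np.hypot(*e)>np.hypot(*f) else f
    y=np.degrees(np.arctan2(L[1],L[0]));y=(y+90)%180-90
    print(n,len(P),'c',np.round(c,1),'size',np.round(sorted(wh),1),'long-axis yaw',round(y,1),'zmed',round(np.median(P[:,2])*1000,1));return np.array(c),y
E
python3 - <<'E'
from h import *
a=robot.snapshot('top');b=robot.snapshot('scene')
for nm,s in(('top',a),('scene',b)):
    P=cloud(s);I=s['img'].astype(int);r,g,bl=I[...,0],I[...,1],I[...,2];X,Y,Z=P[...,0],P[...,1],P[...,2]
    near=lambda x,y,d:(abs(X-x)<d)&(abs(Y-y)<d)
    print(nm)
    rect(P[near(.63,-.02,.17)&(bl>r+40)&(Z>.12)&(Z<.14)],'bar top')
    rect(P[near(.60,-.02,.1)&(Z>.036)&(Z<.048)&(abs(r-bl)<30)&(X<.60)],'tube top')
    rect(P[near(.478,.338,.15)&(r>bl+50)&(r>g+50)&(Z>.033)&(Z<.046)],'tray rim')
    rect(P[near(.436,0,.15)&(g>r+50)&(g>bl+30)&(Z<.01)],'mat')
    m=near(.51,-.36,.1)&(Z>.036)&(Z<.056)
    rect(P[m&(abs(r-bl)<30)&(X>.488)&(X<.57)],'rod')
    rect(P[near(.455,-.343,.06)&(r>bl+60)&(Z>.04)],'grip top')
    rect(P[near(.69,-.018,.03)&(r>g+70)&(Z<.025)],'red dot')
    rect(P[near(.455,-.343,.08)&(Z>.05)&(Z<.062)&(abs(r-bl)<25)],'dock top')
E
```

```text
top
bar top 1598 c [627.4 -17.1] size [ 30.5 249.3] long-axis yaw 82.4 zmed 130.5
tube top 275 c [575.  -17.2] size [29.9 50.3] long-axis yaw -7.1 zmed 42.2
tray rim 662 c [480.6 338.6] size [112. 190.] long-axis yaw 5.4 zmed 39.8
mat 2882 c [436.   -2.3] size [110.2 151.5] long-axis yaw -85.8 zmed 2.4
rod 211 c [ 526.1 -364.5] size [26.6 97.9] long-axis yaw -28.0 zmed 44.7
grip top 240 c [ 454.9 -345.6] size [27.5 61.1] long-axis yaw -16.6 zmed 49.7
red dot 22 c [694.4 -16.9] size [10.3 17.3] long-axis yaw -57.7 zmed 13.3
dock top 248 c [ 460.3 -345.8] size [49.1 90.3] long-axis yaw -15.9 zmed 53.6
scene
bar top 1751 c [627.6 -15.2] size [ 34.9 250.4] long-axis yaw 82.2 zmed 129.8
tube top 0 c [0. 0.] size [0. 0.] long-axis yaw 0.0 zmed nan
tray rim 714 c [478.2 296.8] size [198.2 206.3] long-axis yaw 5.4 zmed 38.8
mat 2169 c [433.7  -0.9] size [117.6 153.1] long-axis yaw -85.5 zmed 2.4
rod 196 c [ 523.5 -361.9] size [29.6 97.3] long-axis yaw -29.0 zmed 44.5
grip top 220 c [ 452.7 -341.7] size [43.2 67. ] long-axis yaw -15.9 zmed 49.6
red dot 48 c [692.4 -16.2] size [14.2 17.6] long-axis yaw -72.0 zmed 13.7
dock top 165 c [ 463.4 -345.6] size [ 52.9 103.4] long-axis yaw -16.9 zmed 53.4
  return _methods._mean(a, axis=axis, dtype=dtype,
  ret = ret.dtype.type(ret / rcount)
```

```bash
cat >> h.py <<'E'
def goal(x,y,z,yaw):  # mm, deg -> shift & turn in tool axes from present pose
    s=st();R0=R.from_quat(s['orientation']);Rg=R.from_euler('z',yaw,degrees=True)*R.from_euler('x',180,degrees=True)
    d=R0.inv().apply(np.array([x,y,z])-np.array(s['ee_pos'])*1000);r=(R0.inv()*Rg).as_rotvec(degrees=True)
    print('shift',np.round(d,1),'turn',np.round(r,2))
E
python3 -c "
from h import *
goal(564,-16,200,-7.2)"
```

```text
t 2.0 p [ 0.1677 -0.5238  0.2187] q [ 0.988   0.1543 -0.      0.    ] F [ 0.06 -0.42  1.3 ] w 0.996 j [-1.46  0.26  1.53 -0.    1.35 -0.2 ]
shift [ 532.3 -362.9   18.6] turn [ 0.    0.   24.95]
```

drive_tool([
  {"x":532,"y":-363,"z":0,"az":25},
  {"x":532,"y":-363,"z":0,"az":25},
  {"x":532,"y":-363,"z":0,"az":25},
  {"x":532,"y":-363,"z":0,"az":25},
  {"x":532,"y":-363,"z":0,"az":25},
  {"x":532,"y":-363,"z":0,"az":25},
  {"x":532,"y":-363,"z":0,"az":25},
  {"x":532,"y":-363,"z":0,"az":25},
  {"x":532,"y":-363,"z":0,"az":25},
  {"x":532,"y":-363,"z":0,"az":25},
], jaw=0)

```text
invalid input at $.commands[0]: expected keys x, y, z, ax, ay, az
```

```bash
python3 -c "
from h import *
goal(564,-16,200,-7.2)"
```

```text
t 2.0 p [ 0.1677 -0.5238  0.2187] q [ 0.988   0.1543 -0.      0.    ] F [ 0.06 -0.42  1.3 ] w 0.996 j [-1.46  0.26  1.53 -0.    1.35 -0.2 ]
shift [ 532.3 -362.9   18.6] turn [ 0.    0.   24.95]
```

All six keys are needed.

drive_tool([
  {"x":532,"y":-363,"z":0,"ax":0,"ay":0,"az":25},
  {"x":532,"y":-363,"z":0,"ax":0,"ay":0,"az":25},
  {"x":532,"y":-363,"z":0,"ax":0,"ay":0,"az":25},
  {"x":532,"y":-363,"z":0,"ax":0,"ay":0,"az":25},
  {"x":532,"y":-363,"z":0,"ax":0,"ay":0,"az":25},
  {"x":532,"y":-363,"z":0,"ax":0,"ay":0,"az":25},
  {"x":532,"y":-363,"z":0,"ax":0,"ay":0,"az":25},
  {"x":532,"y":-363,"z":0,"ax":0,"ay":0,"az":25},
  {"x":532,"y":-363,"z":0,"ax":0,"ay":0,"az":25},
  {"x":532,"y":-363,"z":0,"ax":0,"ay":0,"az":25},
], jaw=0)

```text
time_s: 2.83
ee_pos: [0.423, -0.1958, 0.219]
orientation: [0.998, -0.063, 0.0, 0.0]
ft_force: [0.3, -0.3, -0.6]
width: 1.004
```

```bash
python3 -c "
from h import *
goal(564,-16,200,-7.2)"
```

```text
t 2.83 p [ 0.423  -0.1958  0.219 ] q [ 9.98e-01 -6.33e-02  4.00e-04  3.00e-04] F [ 0.26 -0.26 -0.64] w 1.004 j [-0.67  0.11  1.72 -0.    1.31  1.02]
shift [ 117.1 -196.2   19. ] turn [ 0.03 -0.04 -0.06]
```

drive_tool([
  {"x":117,"y":-196,"z":0,"ax":0,"ay":0,"az":0},
  {"x":117,"y":-196,"z":0,"ax":0,"ay":0,"az":0},
  {"x":117,"y":-196,"z":0,"ax":0,"ay":0,"az":0},
  {"x":117,"y":-196,"z":0,"ax":0,"ay":0,"az":0},
  {"x":117,"y":-196,"z":0,"ax":0,"ay":0,"az":0},
  {"x":117,"y":-196,"z":0,"ax":0,"ay":0,"az":0},
  {"x":117,"y":-196,"z":0,"ax":0,"ay":0,"az":0},
  {"x":117,"y":-196,"z":0,"ax":0,"ay":0,"az":0},
])

```text
time_s: 3.5
ee_pos: [0.563, -0.0169, 0.2182]
orientation: [0.998, -0.062, -0.0, 0.0]
ft_force: [-0.4, 0.3, -0.7]
width: 1.004
```

```bash
python3 - <<'E'
from h import *
s=robot.snapshot('wrist');save(s,'w1')
P=cloud(s);I=s['img'].astype(int);r,g,b=I[...,0],I[...,1],I[...,2];X,Y,Z=P[...,0],P[...,1],P[...,2]
m=(abs(X-.58)<.06)&(abs(Y+.02)<.06)
rect(P[m&(Z>.036)&(Z<.048)&(abs(r-b)<40)],'tube top')
rect(P[(abs(X-.63)<.06)&(abs(Y+.02)<.2)&(Z>.12)&(Z<.14)],'bar top')
rect(P[(abs(X-.436)<.09)&(abs(Y)<.1)&(g>r+50)&(Z<.01)],'mat')
for n in('tube','tube_center'): print([ (round(d['conf'],2),np.round(d['point'],3)) for d in robot.landmark_of('wrist',n)])
goal(564,-16,10,-7.2)
E
```

```text
tube top 1767 c [576.9 -16.5] size [29.4 54.6] long-axis yaw -6.6 zmed 41.6
bar top 16088 c [627.2 -16.5] size [ 30.1 249.2] long-axis yaw 82.3 zmed 129.4
mat 7858 c [447.   -1.1] size [ 88.5 151.7] long-axis yaw -86.0 zmed 1.8
[]
[]
t 3.65 p [ 0.5623 -0.0189  0.2186] q [ 9.98e-01 -6.38e-02 -2.00e-04  2.00e-04] F [ 0.25 -0.69  0.47] w 1.001 j [-0.23  0.28  1.5  -0.    1.36  1.47]
shift [  1.5  -3.2 208.6] turn [ 0.02  0.02 -0.11]
```

View pics/w1.png

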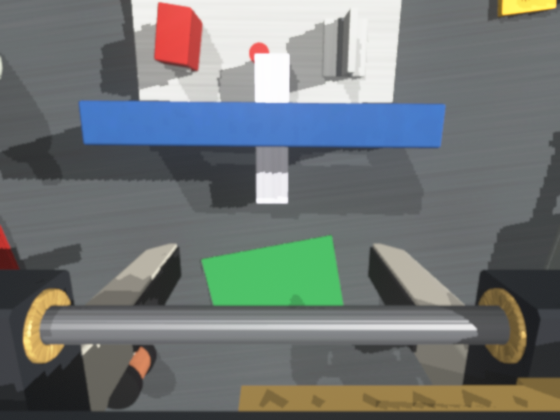

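Wrist view: the tube's near end is at (272,200), the bar at row 122, the red dot at (259,48), and the tube is free to be pulled. I'm going down to grasp its near end.

drive_tool([
  {"x":0,"y":-3,"z":40,"ax":0,"ay":0,"az":0},
  {"x":0,"y":-3,"z":80,"ax":0,"ay":0,"az":0},
  {"x":0,"y":-3,"z":120,"ax":0,"ay":0,"az":0},
  {"x":0,"y":-3,"z":160,"ax":0,"ay":0,"az":0},
  {"x":0,"y":-3,"z":185,"ax":0,"ay":0,"az":0},
  {"x":0,"y":-3,"z":200,"ax":0,"ay":0,"az":0},
  {"x":0,"y":-3,"z":207,"ax":0,"ay":0,"az":0},
  {"x":0,"y":-3,"z":207,"ax":0,"ay":0,"az":0},
])

```text
time_s: 4.32
ee_pos: [0.5618, -0.016, 0.0104]
orientation: [0.998, -0.064, -0.002, -0.0]
ft_force: [-0.3, 0.5, -0.4]
width: 1.001
```

drive_tool([
  {"x":0,"y":0,"z":0,"ax":0,"ay":0,"az":0},
  {"x":0,"y":0,"z":0,"ax":0,"ay":0,"az":0},
  {"x":0,"y":0,"z":0,"ax":0,"ay":0,"az":0},
  {"x":0,"y":0,"z":0,"ax":0,"ay":0,"az":0},
  {"x":0,"y":0,"z":0,"ax":0,"ay":0,"az":0},
  {"x":0,"y":0,"z":0,"ax":0,"ay":0,"az":0},
  {"x":0,"y":0,"z":0,"ax":0,"ay":0,"az":0},
], jaw=1)

```text
time_s: 4.9
ee_pos: [0.5634, -0.0149, 0.012]
orientation: [0.998, -0.063, 0.0, 0.0]
ft_force: [0.4, 0.8, -0.0]
width: 0.552
```

drive_tool([
  {"x":0,"y":0,"z":0,"ax":0,"ay":0,"az":0},
  {"x":0,"y":0,"z":0,"ax":0,"ay":0,"az":0},
  {"x":0,"y":0,"z":0,"ax":0,"ay":0,"az":0},
  {"x":0,"y":0,"z":0,"ax":0,"ay":0,"az":0},
  {"x":0,"y":0,"z":0,"ax":0,"ay":0,"az":0},
  {"x":0,"y":0,"z":0,"ax":0,"ay":0,"az":0},
])

```text
time_s: 5.4
ee_pos: [0.5632, -0.0149, 0.0116]
orientation: [0.998, -0.063, -0.0, -0.0]
ft_force: [0.3, 0.6, -0.0]
width: 0.317
```

drive_tool([
  {"x":-10,"y":0,"z":0,"ax":0,"ay":0,"az":0},
  {"x":-25,"y":0,"z":0,"ax":0,"ay":0,"az":0},
  {"x":-45,"y":0,"z":0,"ax":0,"ay":0,"az":0},
  {"x":-65,"y":0,"z":0,"ax":0,"ay":0,"az":0},
  {"x":-85,"y":0,"z":0,"ax":0,"ay":0,"az":0},
  {"x":-97,"y":0,"z":0,"ax":0,"ay":0,"az":0},
  {"x":-97,"y":0,"z":0,"ax":0,"ay":0,"az":0},
  {"x":-97,"y":0,"z":3,"ax":0,"ay":0,"az":0},
  {"x":-97,"y":0,"z":7,"ax":0,"ay":0,"az":0},
  {"x":-97,"y":0,"z":7,"ax":0,"ay":0,"az":0},
])

```text
time_s: 6.23
ee_pos: [0.4679, -0.003, 0.004]
orientation: [0.998, -0.063, 0.0, 0.0]
ft_force: [0.4, 0.5, -3.3]
width: 0.325
```

```bash
python3 - <<'E'
from h import *
st()
s=robot.snapshot('top');P=cloud(s);I=s['img'].astype(int);r,g,b=I[...,0],I[...,1],I[...,2];X,Y,Z=P[...,0],P[...,1],P[...,2]
print([ (round(d['conf'],2),np.round(d['point'],3)) for n in('tube_center',) for d in robot.landmark_of('top',n)])
s=robot.snapshot('wrist');P=cloud(s);I=s['img'].astype(int);r,g,b=I[...,0],I[...,1],I[...,2];X,Y,Z=P[...,0],P[...,1],P[...,2]
m=(X>.49)&(X<.63)&(abs(Y+.01)<.04)&(Z>.015)&(Z<.05)&(abs(r-b)<40);rect(P[m],'tube')
for x in(.5,.52,.54,.56,.58): 
    k=m&(abs(X-x)<.004)
    if k.sum()>3: print(x,np.round(np.median(P[k],0),4),np.round(P[k][:,1].min(),4),np.round(P[k][:,1].max(),4))
save(s,'w2')
E
```

```text
t 6.23 p [ 0.4679 -0.003   0.004 ] q [ 9.98e-01 -6.33e-02  1.00e-04  0.00e+00] F [ 0.37  0.5  -3.28] w 0.325 j [-0.25  0.38  1.98  0.    0.77  1.45]
[]
tube 19727 c [531.9 -10.9] size [30.3 88. ] long-axis yaw -7.0 zmed 34.0
0.5 [ 0.5    -0.007   0.0341] -0.0222 0.0085
0.52 [ 0.5201 -0.0095  0.0341] -0.0249 0.006
0.54 [ 0.54  -0.012  0.034] -0.0274 0.0037
0.56 [ 0.5601 -0.0143  0.0339] -0.0297 0.0013
0.58 [ 0.5764 -0.0038  0.0336] -0.0114 -0.0011
```

The tube is out and level, with its centre at about (509,-8). I'll release it and regrasp at the centre.

drive_tool([
  {"x":0,"y":0,"z":1,"ax":0,"ay":0,"az":0},
  {"x":0,"y":0,"z":0,"ax":0,"ay":0,"az":0},
  {"x":0,"y":0,"z":0,"ax":0,"ay":0,"az":0},
  {"x":0,"y":0,"z":-2,"ax":0,"ay":0,"az":0},
  {"x":0,"y":0,"z":-2,"ax":0,"ay":0,"az":0},
  {"x":10,"y":0,"z":-2,"ax":0,"ay":0,"az":0},
  {"x":25,"y":0,"z":-2,"ax":0,"ay":0,"az":0},
  {"x":35,"y":0,"z":-2,"ax":0,"ay":0,"az":0},
  {"x":41,"y":0,"z":-2,"ax":0,"ay":0,"az":0},
  {"x":41,"y":0,"z":-2,"ax":0,"ay":0,"az":0},
], jaw=0.4)

```text
time_s: 7.22
ee_pos: [0.5096, -0.0084, 0.0068]
orientation: [0.998, -0.063, 0.001, 0.0]
ft_force: [0.3, -0.7, -0.1]
width: 0.6
```

drive_tool([
  {"x":0,"y":0,"z":0,"ax":0,"ay":0,"az":0},
  {"x":0,"y":0,"z":0,"ax":0,"ay":0,"az":0},
  {"x":0,"y":0,"z":0,"ax":0,"ay":0,"az":0},
  {"x":0,"y":0,"z":0,"ax":0,"ay":0,"az":0},
  {"x":0,"y":0,"z":0,"ax":0,"ay":0,"az":0},
  {"x":0,"y":0,"z":0,"ax":0,"ay":0,"az":0},
  {"x":0,"y":0,"z":0,"ax":0,"ay":0,"az":0},
  {"x":0,"y":0,"z":0,"ax":0,"ay":0,"az":0},
], jaw=1)

```text
time_s: 7.88
ee_pos: [0.5073, -0.0078, 0.0067]
orientation: [0.998, -0.063, -0.0, -0.0]
ft_force: [-2.1, 0.8, 1.1]
width: 0.322
```

```bash
python3 - <<'E'
from h import *
goal(480,338,150,5.4)
E
```

```text
t 7.88 p [ 0.5073 -0.0078  0.0067] q [ 9.98e-01 -6.32e-02 -4.00e-04 -1.00e-04] F [-2.06  0.84  1.08] w 0.322 j [-0.24  0.43  1.89  0.    0.82  1.46]
shift [ -70.8 -339.6 -143.2] turn [-1.000e-02  4.000e-02 -1.265e+01]
```

drive_tool([
  {"x":0,"y":0,"z":-10,"ax":0,"ay":0,"az":0},
  {"x":0,"y":0,"z":-30,"ax":0,"ay":0,"az":0},
  {"x":0,"y":0,"z":-60,"ax":0,"ay":0,"az":0},
  {"x":0,"y":0,"z":-95,"ax":0,"ay":0,"az":0},
  {"x":-5,"y":-20,"z":-125,"ax":0,"ay":0,"az":0},
  {"x":-15,"y":-50,"z":-143,"ax":0,"ay":0,"az":-3},
  {"x":-22,"y":-90,"z":-143,"ax":0,"ay":0,"az":-6},
  {"x":-30,"y":-130,"z":-143,"ax":0,"ay":0,"az":-9},
  {"x":-38,"y":-170,"z":-143,"ax":0,"ay":0,"az":-12},
  {"x":-45,"y":-205,"z":-143,"ax":0,"ay":0,"az":-12.6},
])

```text
time_s: 8.72
ee_pos: [0.4883, 0.2034, 0.1505]
orientation: [0.999, 0.048, 0.0, -0.0]
ft_force: [0.1, -0.3, -2.7]
width: 0.32
```

```bash
python3 - <<'E'
from h import *
goal(480,338,150,5.4)
E
```

```text
t 8.72 p [0.4883 0.2034 0.1505] q [ 9.988e-01  4.800e-02  4.000e-04 -3.000e-04] F [ 0.07 -0.27 -2.66] w 0.32 j [0.18 0.28 1.69 0.   1.18 1.66]
shift [   4.7 -134.8    0.6] turn [-0.03 -0.05  0.11]
```

drive_tool([
  {"x":1,"y":-40,"z":0,"ax":0,"ay":0,"az":0},
  {"x":3,"y":-80,"z":0,"ax":0,"ay":0,"az":0},
  {"x":4,"y":-115,"z":0,"ax":0,"ay":0,"az":0},
  {"x":5,"y":-135,"z":0,"ax":0,"ay":0,"az":0},
  {"x":5,"y":-135,"z":20,"ax":0,"ay":0,"az":0},
  {"x":5,"y":-135,"z":50,"ax":0,"ay":0,"az":0},
  {"x":5,"y":-135,"z":85,"ax":0,"ay":0,"az":0},
  {"x":5,"y":-135,"z":115,"ax":0,"ay":0,"az":0},
  {"x":5,"y":-135,"z":130,"ax":0,"ay":0,"az":0},
  {"x":5,"y":-135,"z":130,"ax":0,"ay":0,"az":0},
])

```text
time_s: 9.55
ee_pos: [0.4781, 0.3346, 0.0158]
orientation: [0.999, 0.047, -0.004, 0.002]
ft_force: [-0.9, -1.2, -3.1]
width: 0.323
```

drive_tool([
  {"x":0,"y":0,"z":4,"ax":0,"ay":0,"az":0},
  {"x":0,"y":0,"z":7,"ax":0,"ay":0,"az":0},
  {"x":0,"y":0,"z":8,"ax":0,"ay":0,"az":0},
  {"x":0,"y":0,"z":8,"ax":0,"ay":0,"az":0},
])

```text
time_s: 9.88
ee_pos: [0.4822, 0.3364, 0.0129]
orientation: [0.999, 0.047, 0.001, -0.0]
ft_force: [0.1, -0.2, -1.7]
width: 0.319
```

drive_tool([
  {"x":0,"y":0,"z":1,"ax":0,"ay":0,"az":0},
  {"x":0,"y":0,"z":1,"ax":0,"ay":0,"az":0},
])

```text
time_s: 10.05
ee_pos: [0.4819, 0.3362, 0.0115]
orientation: [0.999, 0.047, 0.001, -0.0]
ft_force: [0.1, 0.0, -2.3]
width: 0.317
```

drive_tool([
  {"x":0,"y":0,"z":0,"ax":0,"ay":0,"az":0},
  {"x":0,"y":0,"z":0,"ax":0,"ay":0,"az":0},
  {"x":0,"y":0,"z":0,"ax":0,"ay":0,"az":0},
  {"x":0,"y":0,"z":0,"ax":0,"ay":0,"az":0},
  {"x":0,"y":0,"z":-10,"ax":0,"ay":0,"az":0},
  {"x":0,"y":0,"z":-40,"ax":0,"ay":0,"az":0},
  {"x":0,"y":0,"z":-80,"ax":0,"ay":0,"az":0},
  {"x":0,"y":0,"z":-120,"ax":0,"ay":0,"az":0},
  {"x":0,"y":0,"z":-160,"ax":0,"ay":0,"az":0},
  {"x":0,"y":0,"z":-200,"ax":0,"ay":0,"az":0},
], jaw=0.45)

```text
time_s: 10.88
ee_pos: [0.4809, 0.3359, 0.2135]
orientation: [0.999, 0.047, 0.0, -0.0]
ft_force: [0.4, 0.7, -0.9]
width: 0.548
```

```bash
python3 - <<'E'
from h import *
st();s=robot.snapshot('wrist');save(s,'w3');P=cloud(s);I=s['img'].astype(int);r,g,b=I[...,0],I[...,1],I[...,2];X,Y,Z=P[...,0],P[...,1],P[...,2]
rect(P[(abs(X-.48)<.1)&(abs(Y-.338)<.06)&(abs(r-b)<40)&(Z>.025)&(Z<.05)],'tube')
a=robot.snapshot('top');save(a,'top1');P=cloud(a);I=a['img'].astype(int);r,g,b=I[...,0],I[...,1],I[...,2];X,Y,Z=P[...,0],P[...,1],P[...,2]
for n in('dot_yellow','dot_red'):
    print(n,[(round(d['conf'],2),np.round(d['point'],3)) for d in robot.landmark_of('top',n)])
m=(abs(X-.675)<.05)&(abs(Y+.02)<.05)&(Z<.03)
k=m&(r>g+80);rect(P[k],'red')
k=m&(r>b+80)&(g>b+60);rect(P[k],'yellow')
goal(502,-360,150,-16.5)
E
```

```text
t 10.88 p [0.4809 0.3359 0.2135] q [ 9.989e-01  4.670e-02  3.000e-04 -1.000e-04] F [ 0.43  0.66 -0.89] w 0.548 j [0.42 0.33 1.45 0.   1.36 1.9 ]
tube 4346 c [495.9 337. ] size [ 30.  134.9] long-axis yaw 5.6 zmed 34.6
dot_yellow []
dot_red [(0.53, array([ 0.686, -0.014,  0.013]))]
red 49 c [690.4 -19.9] size [16.9 18. ] long-axis yaw 1.2 zmed 13.8
yellow 0 c [0. 0.] size [0. 0.] long-axis yaw 0.0 zmed nan
t 11.08 p [0.4819 0.3363 0.2128] q [ 9.989e-01  4.670e-02  1.900e-03 -7.000e-04] F [ 0.23  0.54 -0.59] w 0.548 j [0.42 0.33 1.45 0.   1.36 1.9 ]
shift [-45.2 695.2  61.8] turn [-0.11 -0.2  21.85]
  return _methods._mean(a, axis=axis, dtype=dtype,
  ret = ret.dtype.type(ret / rcount)
```

View pics/w3.png

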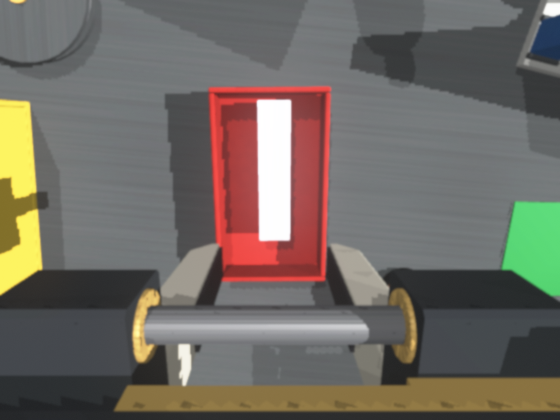

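The tube lies flat inside the tray walls (columns 220–325), with its centre 16 mm along from the tray centre and its top at 34.6 mm. Next is the probe.

drive_tool([
  {"x":-45,"y":695,"z":0,"ax":0,"ay":0,"az":22},
  {"x":-45,"y":695,"z":0,"ax":0,"ay":0,"az":22},
  {"x":-45,"y":695,"z":0,"ax":0,"ay":0,"az":22},
  {"x":-45,"y":695,"z":0,"ax":0,"ay":0,"az":22},
  {"x":-45,"y":695,"z":0,"ax":0,"ay":0,"az":22},
  {"x":-45,"y":695,"z":0,"ax":0,"ay":0,"az":22},
  {"x":-45,"y":695,"z":0,"ax":0,"ay":0,"az":22},
  {"x":-45,"y":695,"z":0,"ax":0,"ay":0,"az":22},
  {"x":-45,"y":695,"z":0,"ax":0,"ay":0,"az":22},
  {"x":-45,"y":695,"z":0,"ax":0,"ay":0,"az":22},
], jaw=0.3)

```text
time_s: 11.92
ee_pos: [0.4916, -0.0819, 0.2089]
orientation: [0.989, -0.145, -0.002, -0.001]
ft_force: [0.9, -0.2, -0.3]
width: 0.703
```

```bash
python3 - <<'E'
from h import *
goal(480,-354,200,-16.5)
E
```

```text
t 11.92 p [ 0.4916 -0.0819  0.2089] q [ 9.895e-01 -1.448e-01 -1.800e-03 -5.000e-04] F [ 0.95 -0.22 -0.28] w 0.703 j [-0.39  0.18  1.67  0.    1.3   1.47]
shift [ 66.8 264.    8.5] turn [-0.03  0.22 -0.15]
```

drive_tool([
  {"x":67,"y":264,"z":0,"ax":0,"ay":0,"az":0},
  {"x":67,"y":264,"z":0,"ax":0,"ay":0,"az":0},
  {"x":67,"y":264,"z":0,"ax":0,"ay":0,"az":0},
  {"x":67,"y":264,"z":0,"ax":0,"ay":0,"az":0},
  {"x":67,"y":264,"z":0,"ax":0,"ay":0,"az":0},
  {"x":67,"y":264,"z":0,"ax":0,"ay":0,"az":0},
  {"x":67,"y":264,"z":0,"ax":0,"ay":0,"az":0},
  {"x":67,"y":264,"z":0,"ax":0,"ay":0,"az":0},
  {"x":67,"y":264,"z":0,"ax":0,"ay":0,"az":0},
])

```text
time_s: 12.67
ee_pos: [0.4805, -0.3529, 0.2081]
orientation: [0.989, -0.146, -0.002, -0.002]
ft_force: [0.3, 1.8, 0.0]
width: 0.698
```

```bash
python3 - <<'E'
from h import *
st();s=robot.snapshot('wrist');save(s,'w4');np.savez('w4.npz',**s);P=cloud(s);I=s['img'].astype(int);r,g,b=I[...,0],I[...,1],I[...,2];X,Y,Z=P[...,0],P[...,1],P[...,2]
m=(Z>.036)&(Z<.05)&(X>.47)&(X<.6)&(abs(Y+.36)<.05)
for x in np.arange(.485,.585,.01):
    k=m&(abs(X-x)<.003)
    if k.sum()>2: print(round(x,3),k.sum(),np.round([P[k][:,1].mean(),P[k][:,1].min(),P[k][:,1].max(),np.median(P[k][:,2])],4))
print([(round(d['conf'],2),np.round(d['point'],3)) for d in robot.landmark_of('wrist','rod')])
q=robot.snapshot('scene');save(q,'scene1');P=cloud(q);I=q['img'].astype(int);r,g,b=I[...,0],I[...,1],I[...,2];X,Y,Z=P[...,0],P[...,1],P[...,2]
m=(abs(X-.675)<.05)&(abs(Y+.02)<.05)&(Z<.03)
k=m&(r>g+80);k.sum()and rect(P[k],'red')
k=m&(r>b+80)&(g>b+60);k.sum()and rect(P[k],'yellow')
for n in('dot_yellow','dot_red'): print(n,[(round(d['conf'],2),np.round(d['point'],3)) for d in robot.landmark_of('scene',n)])
goal(501,-359,200,-16.5)
A=np.vstack([s['img'],q['img']]);A=np.hstack([s['img'],q['img']]);cv2.imwrite('pics/two.png',cv2.resize(A[:,:,::-1],(800,300)))
E
```

```text
t 12.67 p [ 0.4805 -0.3529  0.2081] q [ 0.9893 -0.1461 -0.0018 -0.0016] F [0.29 1.79 0.03] w 0.698 j [-0.82  0.35  1.43  0.    1.36  1.04]
0.485 139 [-0.3491 -0.3593 -0.3318  0.0453]
0.495 68 [-0.3563 -0.3613 -0.351   0.0444]
0.505 74 [-0.3588 -0.3642 -0.3533  0.0445]
0.515 77 [-0.3617 -0.3673 -0.3563  0.0446]
0.525 76 [-0.3649 -0.3704 -0.3595  0.0446]
0.535 82 [-0.3677 -0.3734 -0.3623  0.0443]
0.545 83 [-0.3701 -0.3755 -0.3645  0.0443]
0.555 81 [-0.373  -0.3784 -0.3676  0.0444]
0.565 84 [-0.3761 -0.3815 -0.3708  0.0446]
0.575 174 [-0.3793 -0.3898 -0.3689  0.0472]
[(0.74, array([ 0.511, -0.359,  0.045]))]
red 56 c [689.9 -16.9] size [17.2 17.4] long-axis yaw 58.7 zmed 13.1
yellow 50 c [661.2 -23.3] size [17.5 17.9] long-axis yaw -0.8 zmed 13.2
dot_yellow [(0.69, array([ 0.453, -0.342,  0.005])), (0.64, array([ 0.661, -0.024,  0.012]))]
dot_red [(0.6, array([ 0.454, -0.347,  0.004])), (0.5, array([ 0.695, -0.017,  0.012]))]
t 12.92 p [ 0.482  -0.3509  0.2105] q [ 9.896e-01 -1.439e-01 -3.000e-04 -3.000e-04] F [ 0.83  1.38 -0.27] w 0.698 j [-0.82  0.35  1.43  0.    1.36  1.04]
shift [20.5  2.3 10.5] turn [-0.03  0.04 -0.05]
```

View pics/two.png

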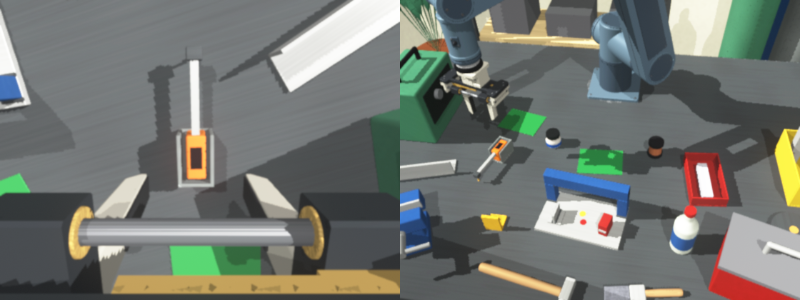

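Left (wrist): the rod runs from (195,130) to the head at (193,52). Right (scene): the yellow dot is at (582,213) and the red dot at (583,222), both clear, and the tube is in the tray. The dots measure yellow ≈ (661,-23) and red ≈ (691,-17.5), consistent with the frame pose. I'm going down on the rod.

```bash
python3 -c "
from h import *
goal(505,-359,21,-16)"
```

```text
t 12.92 p [ 0.482  -0.3509  0.2105] q [ 9.896e-01 -1.439e-01 -3.000e-04 -3.000e-04] F [ 0.83  1.38 -0.27] w 0.698 j [-0.82  0.35  1.43  0.    1.36  1.04]
shift [ 24.4   1.3 189.5] turn [-0.03  0.04 -0.55]
```

drive_tool([
  {"x":10,"y":0,"z":20,"ax":0,"ay":0,"az":-0.5},
  {"x":24,"y":1,"z":50,"ax":0,"ay":0,"az":-0.5},
  {"x":24,"y":1,"z":90,"ax":0,"ay":0,"az":-0.5},
  {"x":24,"y":1,"z":125,"ax":0,"ay":0,"az":-0.5},
  {"x":24,"y":1,"z":145,"ax":0,"ay":0,"az":-0.5},
  {"x":24,"y":1,"z":150,"ax":0,"ay":0,"az":-0.5},
  {"x":24,"y":1,"z":150,"ax":0,"ay":0,"az":-0.5},
])

```text
time_s: 13.5
ee_pos: [0.504, -0.3586, 0.0593]
orientation: [0.99, -0.14, -0.001, -0.001]
ft_force: [0.4, -0.4, 0.3]
width: 0.699
```

```bash
python3 -c "
from h import *
goal(505,-359,21,-16);robot.snapshot('top');goal(505,-359,21,-16)"
```

```text
t 13.5 p [ 0.504  -0.3586  0.0593] q [ 0.9902 -0.1398 -0.0014 -0.0011] F [ 0.41 -0.37  0.27] w 0.699 j [-0.8   0.52  1.55  0.    1.07  1.05]
shift [ 1.1  0.2 38.3] turn [-0.1   0.18 -0.08]
t 13.55 p [ 0.5051 -0.3599  0.0612] q [ 9.902e-01 -1.399e-01  1.000e-04  0.000e+00] F [-0.03  0.06 -0.22] w 0.698 j [-0.8   0.52  1.55  0.    1.07  1.05]
shift [-0.3 -0.8 40.2] turn [-0.   -0.01 -0.08]
```

drive_tool([
  {"x":0,"y":0,"z":20,"ax":0,"ay":0,"az":0},
  {"x":0,"y":0,"z":35,"ax":0,"ay":0,"az":0},
  {"x":0,"y":0,"z":40,"ax":0,"ay":0,"az":0},
  {"x":0,"y":0,"z":40,"ax":0,"ay":0,"az":0},
])

```text
time_s: 13.88
ee_pos: [0.5049, -0.3605, 0.0214]
orientation: [0.99, -0.14, 0.0, 0.0]
ft_force: [0.4, 0.4, 0.1]
width: 0.7
```

drive_tool([
  {"x":0,"y":0,"z":0,"ax":0,"ay":0,"az":0},
  {"x":0,"y":0,"z":0,"ax":0,"ay":0,"az":0},
  {"x":0,"y":0,"z":0,"ax":0,"ay":0,"az":0},
  {"x":0,"y":0,"z":0,"ax":0,"ay":0,"az":0},
  {"x":0,"y":0,"z":0,"ax":0,"ay":0,"az":0},
  {"x":0,"y":0,"z":0,"ax":0,"ay":0,"az":0},
  {"x":0,"y":0,"z":0,"ax":0,"ay":0,"az":0},
  {"x":0,"y":0,"z":0,"ax":0,"ay":0,"az":0},
  {"x":0,"y":0,"z":0,"ax":0,"ay":0,"az":0},
  {"x":0,"y":0,"z":0,"ax":0,"ay":0,"az":0},
], jaw=1)

```text
time_s: 14.72
ee_pos: [0.5046, -0.3604, 0.0206]
orientation: [0.99, -0.14, -0.0, -0.0]
ft_force: [-0.3, 1.0, -0.0]
width: 0.103
```

drive_tool([
  {"x":0,"y":0,"z":0,"ax":0,"ay":0,"az":0},
  {"x":0,"y":0,"z":0,"ax":0,"ay":0,"az":0},
  {"x":0,"y":0,"z":-3,"ax":0,"ay":0,"az":0},
  {"x":0,"y":0,"z":-8,"ax":0,"ay":0,"az":0},
  {"x":0,"y":0,"z":-15,"ax":0,"ay":0,"az":0},
  {"x":0,"y":0,"z":-22,"ax":0,"ay":0,"az":0},
  {"x":0,"y":0,"z":-30,"ax":0,"ay":0,"az":0},
  {"x":0,"y":0,"z":-38,"ax":0,"ay":0,"az":0},
])

```text
time_s: 15.38
ee_pos: [0.5047, -0.3606, 0.0598]
orientation: [0.99, -0.14, 0.0, 0.0]
ft_force: [-0.2, 0.6, -2.2]
width: 0.102
```

drive_tool([
  {"x":0,"y":0,"z":-15,"ax":0,"ay":0,"az":0},
  {"x":0,"y":0,"z":-35,"ax":0,"ay":0,"az":0},
  {"x":0,"y":0,"z":-52,"ax":0,"ay":0,"az":0},
  {"x":0,"y":0,"z":-60,"ax":0,"ay":0,"az":0},
  {"x":0,"y":0,"z":-60,"ax":0,"ay":0,"az":0},
])

```text
time_s: 15.8
ee_pos: [0.5058, -0.3616, 0.1217]
orientation: [0.99, -0.14, 0.002, 0.002]
ft_force: [0.5, -0.4, -2.1]
width: 0.103
```

```bash
python3 - <<'E'
from h import *
s=robot.snapshot('wrist');P=cloud(s);I=s['img'].astype(int);r,g,b=I[...,0],I[...,1],I[...,2];X,Y,Z=P[...,0],P[...,1],P[...,2]
m=(Z>.09)&(Z<.16)&(X>.51)&(X<.6)&(abs(Y+.37)<.04)
for x in np.arange(.515,.59,.01):
    k=m&(abs(X-x)<.003)
    if k.sum()>2: print(round(x,3),k.sum(),np.round([P[k][:,1].mean(),np.median(P[k][:,2])],4))
goal(481.5,1,120,-7.7)
E
```

```text
0.515 1217 [-0.3643  0.1455]
0.525 341 [-0.367   0.1458]
0.535 367 [-0.3702  0.1459]
0.545 383 [-0.373  0.146]
0.555 405 [-0.3761  0.1462]
0.565 429 [-0.3791  0.1463]
0.575 811 [-0.3833  0.1491]
0.585 864 [-0.3838  0.1493]
t 15.85 p [ 0.5051 -0.3609  0.1199] q [ 9.901e-01 -1.405e-01  1.000e-03  8.000e-04] F [-0.33  0.54 -2.21] w 0.099 j [-0.8   0.46  1.49 -0.    1.19  1.05]
shift [-123.3 -341.1   -0.8] turn [ 0.08 -0.13 -8.45]
```

drive_tool([
  {"x":-5,"y":-14,"z":0,"ax":0,"ay":0,"az":-1},
  {"x":-17,"y":-46,"z":0,"ax":0,"ay":0,"az":-2},
  {"x":-31,"y":-85,"z":0,"ax":0,"ay":0,"az":-3},
  {"x":-45,"y":-124,"z":0,"ax":0,"ay":0,"az":-4},
  {"x":-59,"y":-163,"z":0,"ax":0,"ay":0,"az":-5},
  {"x":-73,"y":-202,"z":0,"ax":0,"ay":0,"az":-6},
  {"x":-87,"y":-241,"z":0,"ax":0,"ay":0,"az":-7},
  {"x":-101,"y":-280,"z":0,"ax":0,"ay":0,"az":-8},
  {"x":-113,"y":-314,"z":0,"ax":0,"ay":0,"az":-8.5},
  {"x":-123,"y":-341,"z":0,"ax":0,"ay":0,"az":-8.5},
])

```text
time_s: 16.68
ee_pos: [0.4787, 0.0051, 0.1174]
orientation: [0.998, -0.065, -0.002, -0.001]
ft_force: [0.0, 0.5, -2.3]
width: 0.101
```

drive_tool([
  {"x":0,"y":0,"z":0,"ax":0,"ay":0,"az":0},
  {"x":0,"y":0,"z":10,"ax":0,"ay":0,"az":0},
  {"x":0,"y":0,"z":30,"ax":0,"ay":0,"az":0},
  {"x":0,"y":0,"z":55,"ax":0,"ay":0,"az":0},
  {"x":0,"y":0,"z":75,"ax":0,"ay":0,"az":0},
  {"x":0,"y":0,"z":88,"ax":0,"ay":0,"az":0},
  {"x":0,"y":0,"z":92,"ax":0,"ay":0,"az":0},
  {"x":0,"y":0,"z":92,"ax":0,"ay":0,"az":0},
])

```text
time_s: 17.35
ee_pos: [0.4796, 0.0008, 0.0247]
orientation: [0.998, -0.067, -0.002, -0.0]
ft_force: [0.5, 0.6, -1.8]
width: 0.102
```

```bash
python3 - <<'E'
from h import *
goal(481.5,1,17,-7.7);a=robot.snapshot('top');goal(481.5,1,17,-7.7)
E
```

```text
t 17.35 p [0.4796 0.0008 0.0247] q [ 9.977e-01 -6.720e-02 -2.100e-03 -2.000e-04] F [ 0.53  0.56 -1.84] w 0.102 j [-0.23  0.37  1.94 -0.    0.84  1.47]
shift [ 1.9 -0.5  7.7] turn [-0.01  0.24 -0.01]
t 17.4 p [0.4806 0.0007 0.0258] q [ 9.977e-01 -6.720e-02 -1.000e-03 -1.000e-04] F [-0.25  0.23 -1.95] w 0.104 j [-0.23  0.36  1.93 -0.    0.84  1.47]
shift [ 0.9 -0.4  8.8] turn [-0.    0.11 -0.  ]
```

drive_tool([
  {"x":0,"y":0,"z":3,"ax":0,"ay":0,"az":0},
  {"x":0,"y":0,"z":5.5,"ax":0,"ay":0,"az":0},
  {"x":0,"y":0,"z":7,"ax":0,"ay":0,"az":0},
  {"x":0,"y":0,"z":7,"ax":0,"ay":0,"az":0},
  {"x":0,"y":0,"z":7,"ax":0,"ay":0,"az":0},
])

```text
time_s: 17.82
ee_pos: [0.4815, 0.0013, 0.02]
orientation: [0.998, -0.067, 0.0, 0.0]
ft_force: [0.3, -0.4, -2.3]
width: 0.104
```

drive_tool([
  {"x":0,"y":0,"z":1,"ax":0,"ay":0,"az":0},
  {"x":0,"y":0,"z":1,"ax":0,"ay":0,"az":0},
  {"x":0,"y":0,"z":1,"ax":0,"ay":0,"az":0},
])

```text
time_s: 18.07
ee_pos: [0.4813, 0.0014, 0.0187]
orientation: [0.998, -0.067, 0.0, 0.0]
ft_force: [0.0, 0.2, -1.7]
width: 0.1
```

drive_tool([
  {"x":0,"y":0,"z":1,"ax":0,"ay":0,"az":0},
  {"x":0,"y":0,"z":2,"ax":0,"ay":0,"az":0},
  {"x":0,"y":0,"z":2,"ax":0,"ay":0,"az":0},
  {"x":0,"y":0,"z":2,"ax":0,"ay":0,"az":0},
])

```text
time_s: 18.4
ee_pos: [0.4814, 0.0013, 0.0167]
orientation: [0.998, -0.067, 0.0, 0.0]
ft_force: [-0.3, -1.2, -1.1]
width: 0.102
```

drive_tool([
  {"x":0,"y":0,"z":0,"ax":0,"ay":0,"az":0},
  {"x":0,"y":0,"z":0,"ax":0,"ay":0,"az":0},
  {"x":0,"y":0,"z":0,"ax":0,"ay":0,"az":0},
  {"x":0,"y":0,"z":0,"ax":0,"ay":0,"az":0},
  {"x":0,"y":0,"z":0,"ax":0,"ay":0,"az":0},
  {"x":0,"y":0,"z":-10,"ax":0,"ay":0,"az":0},
  {"x":0,"y":0,"z":-40,"ax":0,"ay":0,"az":0},
  {"x":0,"y":0,"z":-80,"ax":0,"ay":0,"az":0},
  {"x":0,"y":0,"z":-120,"ax":0,"ay":0,"az":0},
], jaw=0.3)

```text
time_s: 19.15
ee_pos: [0.4802, 0.0016, 0.1381]
orientation: [0.998, -0.067, -0.001, -0.0]
ft_force: [1.4, 0.0, 0.0]
width: 0.683
```

drive_tool([
  {"x":-30,"y":0,"z":-20,"ax":0,"ay":0,"az":0},
  {"x":-60,"y":0,"z":-40,"ax":0,"ay":0,"az":0},
  {"x":-90,"y":0,"z":-60,"ax":0,"ay":0,"az":0},
  {"x":-100,"y":0,"z":-60,"ax":0,"ay":0,"az":0},
  {"x":-100,"y":0,"z":-60,"ax":0,"ay":0,"az":0},
])

```text
time_s: 19.57
ee_pos: [0.3809, 0.015, 0.1981]
orientation: [0.998, -0.067, 0.002, 0.0]
ft_force: [-0.2, -0.1, -0.3]
width: 0.696
```

```bash
python3 - <<'E'
from h import *
s=robot.snapshot('wrist');save(s,'w5');P=cloud(s);I=s['img'].astype(int);r,g,b=I[...,0],I[...,1],I[...,2];X,Y,Z=P[...,0],P[...,1],P[...,2]
rect(P[(abs(X-.43)<.06)&(abs(Y)<.05)&(r>b+60)&(Z>.035)&(Z<.06)],'grip')
m=(Z>.03)&(Z<.05)&(X>.46)&(X<.58)&(abs(Y)<.04)
for x in np.arange(.465,.58,.02):
    k=m&(abs(X-x)<.003)
    if k.sum()>2: print(round(x,3),k.sum(),np.round([P[k][:,1].mean(),np.median(P[k][:,2])],4))
rect(P[m&(abs(X-.559)<.017)&(Z>.038)],'head')
rect(P[(abs(X-.436)<.09)&(abs(Y)<.1)&(g>r+50)&(Z<.01)],'mat')
k=(X>.58)&(Z<.03)&(abs(X-.675)<.05)&(abs(Y+.02)<.05)&(r>g+80);k.sum()and rect(P[k],'red')
goal(428,8,150,-7.7)
E
```

```text
grip 1582 c [429.8   7.8] size [26.  60.5] long-axis yaw -8.0 zmed 45.3
0.465 88 [0.0033 0.0405]
0.485 90 [0.0007 0.0405]
0.505 95 [-0.002   0.0407]
0.525 106 [-0.0052  0.0403]
head 0 c [0. 0.] size [0. 0.] long-axis yaw 0.0 zmed nan
mat 14932 c [435.9  -2.2] size [111.1 151.9] long-axis yaw -86.0 zmed 1.5
t 19.62 p [0.3821 0.0147 0.1974] q [ 9.978e-01 -6.680e-02  1.300e-03  2.000e-04] F [ 1.11  0.11 -0.15] w 0.701 j [-0.26 -0.04  1.93  0.    1.25  1.45]
shift [46.3  0.5 47.5] turn [ 0.02 -0.15  0.04]
  return _methods._mean(a, axis=axis, dtype=dtype,
  ret = ret.dtype.type(ret / rcount)
```

View pics/w5.png

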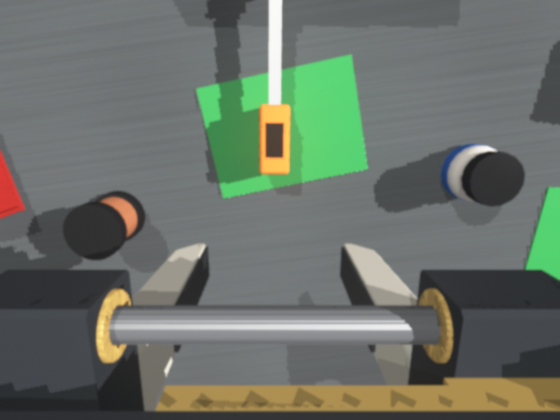

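The probe stands on the right mat, with its grip at (275,140) and aligned to the tool; origin (429.8, 7.8) and yaw -8°. I'm grasping the grip 4–5 mm behind its centre.

drive_tool([
  {"x":20,"y":0,"z":25,"ax":0,"ay":0,"az":0},
  {"x":43,"y":0,"z":55,"ax":0,"ay":0,"az":0},
  {"x":44,"y":0,"z":90,"ax":0,"ay":0,"az":0},
  {"x":44,"y":0,"z":125,"ax":0,"ay":0,"az":0},
  {"x":44,"y":0,"z":150,"ax":0,"ay":0,"az":0},
  {"x":44,"y":0,"z":170,"ax":0,"ay":0,"az":0},
  {"x":44,"y":0,"z":182,"ax":0,"ay":0,"az":0},
  {"x":44,"y":0,"z":187,"ax":0,"ay":0,"az":0},
  {"x":44,"y":0,"z":187,"ax":0,"ay":0,"az":0},
  {"x":44,"y":0,"z":187,"ax":0,"ay":0,"az":0},
])

```text
time_s: 20.45
ee_pos: [0.4262, 0.0086, 0.0092]
orientation: [0.998, -0.067, -0.0, -0.0]
ft_force: [0.1, -0.4, 0.3]
width: 0.702
```

drive_tool([
  {"x":0,"y":0,"z":0,"ax":0,"ay":0,"az":0},
  {"x":0,"y":0,"z":0,"ax":0,"ay":0,"az":0},
  {"x":0,"y":0,"z":0,"ax":0,"ay":0,"az":0},
  {"x":0,"y":0,"z":0,"ax":0,"ay":0,"az":0},
  {"x":0,"y":0,"z":0,"ax":0,"ay":0,"az":0},
  {"x":0,"y":0,"z":0,"ax":0,"ay":0,"az":0},
  {"x":0,"y":0,"z":0,"ax":0,"ay":0,"az":0},
  {"x":0,"y":0,"z":0,"ax":0,"ay":0,"az":0},
  {"x":0,"y":0,"z":0,"ax":0,"ay":0,"az":0},
  {"x":0,"y":0,"z":0,"ax":0,"ay":0,"az":0},
], jaw=1)

```text
time_s: 21.28
ee_pos: [0.4259, 0.0088, 0.0099]
orientation: [0.998, -0.067, 0.0, 0.0]
ft_force: [-1.6, 0.8, 5.8]
width: 0.28
```

drive_tool([
  {"x":0,"y":0,"z":-4,"ax":0,"ay":0,"az":0},
  {"x":0,"y":0,"z":-10,"ax":0,"ay":0,"az":0},
  {"x":0,"y":0,"z":-18,"ax":0,"ay":0,"az":0},
  {"x":0,"y":0,"z":-20,"ax":0,"ay":0,"az":0},
  {"x":0,"y":0,"z":-20,"ax":0,"ay":0,"az":0},
  {"x":0,"y":0,"z":-20,"ax":0,"ay":0,"az":0},
])

```text
time_s: 21.78
ee_pos: [0.4259, 0.0087, 0.0299]
orientation: [0.998, -0.067, 0.0, 0.0]
ft_force: [-0.7, -0.6, -2.1]
width: 0.28
```

```bash
python3 - <<'E'
from h import *
s=st();S=robot.snapshot('wrist');save(S,'w6');P=cloud(S);X,Y,Z=P[...,0],P[...,1],P[...,2];I=S['img'].astype(int);r,g,b=I[...,0],I[...,1],I[...,2]
m=(Z>.04)&(Z<.08)&(X>.46)&(X<.59)&(abs(Y)<.04)
for x in np.arange(.465,.59,.01):
    k=m&(abs(X-x)<.003)
    if k.sum()>2: print(round(x,3),k.sum(),np.round([P[k][:,1].mean(),P[k][:,1].min(),P[k][:,1].max(),np.median(P[k][:,2])],4),np.round(S['img'][k].mean(0)))
k=m&(I.sum(-1)<200)&(X>.53);k.sum() and rect(P[k],'head')
st()
E
```

```text
t 21.78 p [0.4259 0.0087 0.0299] q [ 9.978e-01 -6.670e-02  4.000e-04  1.000e-04] F [-0.67 -0.58 -2.09] w 0.28 j [-0.24  0.28  2.06 -0.    0.8   1.46]
0.465 397 [ 0.0035 -0.0018  0.0087  0.0605] [242. 241. 237.]
0.475 416 [ 0.002  -0.0034  0.0072  0.0605] [240. 242. 238.]
0.485 450 [ 0.0005 -0.0046  0.0058  0.0605] [240. 243. 239.]
0.495 480 [-0.0006 -0.0058  0.0047  0.0605] [242. 243. 241.]
0.505 501 [-0.0019 -0.0071  0.0034  0.0604] [245. 245. 243.]
0.515 537 [-0.0035 -0.0087  0.0019  0.0604] [246. 246. 245.]
0.525 565 [-0.0048 -0.01    0.0004  0.0604] [247. 248. 246.]
0.535 111 [-0.0048 -0.0105 -0.001   0.0602] [249. 249. 247.]
t 21.83 p [0.4257 0.0088 0.0297] q [ 0.9978 -0.0667  0.      0.    ] F [ 0.47 -0.27 -2.3 ] w 0.279 j [-0.24  0.28  2.06 -0.    0.8   1.46]
```

drive_tool([
  {"x":5,"y":0,"z":0,"ax":0,"ay":0,"az":0},
  {"x":18,"y":0,"z":0,"ax":0,"ay":0,"az":0},
  {"x":36,"y":0,"z":0,"ax":0,"ay":0,"az":0},
  {"x":54,"y":0,"z":0,"ax":0,"ay":0,"az":0},
  {"x":72,"y":0,"z":0,"ax":0,"ay":0,"az":0},
  {"x":90,"y":0,"z":0,"ax":0,"ay":0,"az":0},
  {"x":100,"y":0,"z":0,"ax":0,"ay":0,"az":0},
  {"x":103,"y":0,"z":0,"ax":0,"ay":0,"az":0},
  {"x":103,"y":0,"z":0,"ax":0,"ay":0,"az":0},
  {"x":103,"y":0,"z":0,"ax":0,"ay":0,"az":0},
])

```text
time_s: 22.67
ee_pos: [0.5266, -0.0046, 0.0291]
orientation: [0.998, -0.067, -0.001, -0.0]
ft_force: [-0.3, -0.2, -3.0]
width: 0.278
```

```bash
python3 - <<'E'
from h import *
s=st();S=robot.snapshot('scene');P=cloud(S);X,Y,Z=P[...,0],P[...,1],P[...,2];I=S['img'].astype(int);r,g,b=I[...,0],I[...,1],I[...,2]
m=(abs(X-.675)<.05)&(abs(Y+.02)<.05)&(Z<.03)
k=m&(r>g+80);k.sum()and rect(P[k],'red')
k=m&(r>b+80)&(g>b+60);k.sum()and rect(P[k],'yellow')
m=(abs(X-.661)<.03)&(abs(Y+.02)<.03)&(Z>.05)&(Z<.075);m.sum() and rect(P[m],'head top')
print([(round(d['conf'],2),np.round(d['point'],3)) for d in robot.landmark_of('scene','probe_tip')])
u,v=map(int,proj(S,[.665,-.02,.03]))
c=S['img'][v-60:v+50,u-75:u+75,::-1];cv2.imwrite('pics/tip1.png',cv2.resize(c,None,fx=5,fy=5,interpolation=cv2.INTER_CUBIC))
st()
E
```

```text
t 22.67 p [ 0.5266 -0.0046  0.0291] q [ 9.978e-01 -6.670e-02 -1.000e-03 -2.000e-04] F [-0.3  -0.18 -2.95] w 0.278 j [-0.22  0.42  1.82 -0.    0.9   1.48]
red 46 c [690.5 -16.7] size [15.1 16.8] long-axis yaw -81.2 zmed 13.5
yellow 49 c [660.8 -22.5] size [17.8 19.1] long-axis yaw -26.0 zmed 12.9
head top 131 c [649.1 -21.1] size [20.8 36.5] long-axis yaw -3.6 zmed 60.7
[(0.46, array([ 0.66 , -0.022,  0.012]))]
t 22.77 p [ 0.5265 -0.0046  0.0294] q [ 9.978e-01 -6.670e-02 -8.000e-04 -1.000e-04] F [ 0.6  -0.38 -2.38] w 0.278 j [-0.22  0.42  1.82  0.    0.9   1.48]
```

View pics/tip1.png

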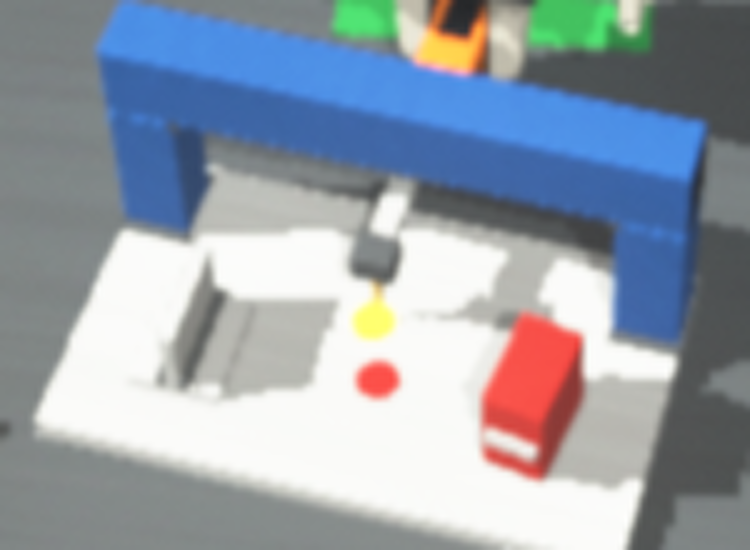

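The head hovers right over the yellow dot: plunger at (378,290), dot at (374,322), well clear of the magnet and the coupon. Pressing down gently.

drive_tool([
  {"x":1,"y":0,"z":4,"ax":0,"ay":0,"az":0},
  {"x":1,"y":0,"z":8,"ax":0,"ay":0,"az":0},
  {"x":1,"y":0,"z":11,"ax":0,"ay":0,"az":0},
  {"x":1,"y":0,"z":13,"ax":0,"ay":0,"az":0},
  {"x":1,"y":0,"z":14.5,"ax":0,"ay":0,"az":0},
  {"x":1,"y":0,"z":16,"ax":0,"ay":0,"az":0},
  {"x":1,"y":0,"z":16,"ax":0,"ay":0,"az":0},
  {"x":1,"y":0,"z":16,"ax":0,"ay":0,"az":0},
  {"x":1,"y":0,"z":16,"ax":0,"ay":0,"az":0},
  {"x":1,"y":0,"z":16,"ax":0,"ay":0,"az":0},
])

```text
time_s: 23.6
ee_pos: [0.5289, -0.0051, 0.0138]
orientation: [0.998, -0.067, 0.0, 0.0]
ft_force: [-1.2, 0.8, 0.4]
width: 0.28
```

```bash
python3 - <<'E'
from h import *
F=[]
for i in range(6):
    S=robot.snapshot('scene');q=robot.sense();F.append(list(q['ft_force'])+list(np.array(q['moment'])))
st();print(np.round(np.mean(F,0),2))
P=cloud(S);X,Y,Z=P[...,0],P[...,1],P[...,2]
m=(abs(X-.661)<.03)&(abs(Y+.02)<.03)&(Z>.035)&(Z<.07);rect(P[m],'rod/head top')
u,v=map(int,proj(S,[.665,-.02,.03]))
c=S['img'][v-60:v+50,u-75:u+75,::-1];cv2.imwrite('pics/tip2.png',cv2.resize(c,None,fx=5,fy=5,interpolation=cv2.INTER_CUBIC))
E
```

```text
t 23.9 p [ 0.5289 -0.0051  0.0137] q [ 9.978e-01 -6.670e-02  1.000e-04 -0.000e+00] F [-1.01 -0.01 -0.68] w 0.279 j [-0.22  0.45  1.83  0.    0.86  1.48]
[-0.76 -0.02 -0.67  0.07 -0.01  0.  ]
rod/head top 136 c [650.6 -21.3] size [19.7 38.9] long-axis yaw -4.7 zmed 46.0
```

View pics/tip2.png

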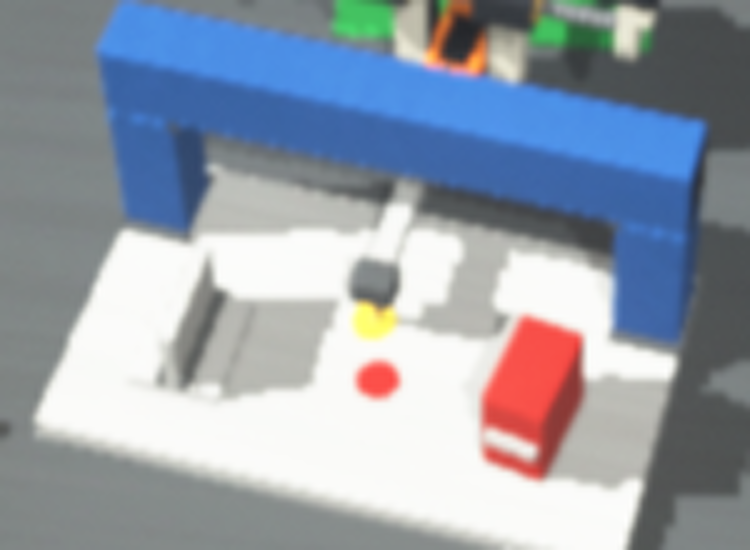

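The force changed by +1.65 N (≈3.6 mm plunger travel) and the tip sits on the yellow dot at (376,315). It has rested >0.3 s, so I'm lifting and shifting to red.

drive_tool([
  {"x":0,"y":0,"z":0,"ax":0,"ay":0,"az":0},
  {"x":0,"y":0,"z":-6,"ax":0,"ay":0,"az":0},
  {"x":0,"y":0,"z":-13,"ax":0,"ay":0,"az":0},
  {"x":5,"y":-2,"z":-15,"ax":0,"ay":0,"az":0},
  {"x":14,"y":-5,"z":-15,"ax":0,"ay":0,"az":0},
  {"x":23,"y":-8,"z":-15,"ax":0,"ay":0,"az":0},
  {"x":28,"y":-10,"z":-15,"ax":0,"ay":0,"az":0},
  {"x":28,"y":-10,"z":-15,"ax":0,"ay":0,"az":0},
  {"x":28,"y":-10,"z":-15,"ax":0,"ay":0,"az":0},
  {"x":28,"y":-10,"z":-15,"ax":0,"ay":0,"az":0},
])

```text
time_s: 24.73
ee_pos: [0.5574, 0.0013, 0.0281]
orientation: [0.998, -0.067, -0.001, -0.0]
ft_force: [-0.4, -0.2, -1.9]
width: 0.277
```

```bash
python3 - <<'E'
from h import *
s=st();S=robot.snapshot('scene');P=cloud(S);X,Y,Z=P[...,0],P[...,1],P[...,2];I=S['img'].astype(int);r,g,b=I[...,0],I[...,1],I[...,2]
m=(abs(X-.675)<.05)&(abs(Y+.02)<.05)&(Z<.03)
k=m&(r>g+80)&(g<120);k.sum()and rect(P[k],'red')
m=(X>.655)&(X<.72)&(abs(Y+.02)<.03)&(Z>.05)&(Z<.075);rect(P[m],'rod/head top');print(P[m].max(0))
p=np.array(s['ee_pos'])*1000;c,sn=np.cos(np.radians(7.8)),-np.sin(np.radians(7.8));print('tip',p[0]+134*c,p[1]+134*sn)
E
```

```text
t 24.73 p [0.5574 0.0013 0.0281] q [ 9.978e-01 -6.660e-02 -7.000e-04 -1.000e-04] F [-0.41 -0.16 -1.86] w 0.277 j [-0.2   0.47  1.74 -0.    0.93  1.51]
red 30 c [690.9 -16.7] size [12.7 14.5] long-axis yaw 9.7 zmed 13.5
rod/head top 156 c [677.2 -15.7] size [20.5 43.6] long-axis yaw 1.5 zmed 60.4
[ 0.69883457 -0.00518169  0.06604775]
tip 690.1282627323858 -16.887027337663064
```

Aligned within 1 mm of the red dot. Pressing.

drive_tool([
  {"x":0,"y":0,"z":4,"ax":0,"ay":0,"az":0},
  {"x":0,"y":0,"z":8,"ax":0,"ay":0,"az":0},
  {"x":0,"y":0,"z":11,"ax":0,"ay":0,"az":0},
  {"x":0,"y":0,"z":13,"ax":0,"ay":0,"az":0},
  {"x":0,"y":0,"z":15,"ax":0,"ay":0,"az":0},
  {"x":0,"y":0,"z":15,"ax":0,"ay":0,"az":0},
  {"x":0,"y":0,"z":15,"ax":0,"ay":0,"az":0},
  {"x":0,"y":0,"z":15,"ax":0,"ay":0,"az":0},
  {"x":0,"y":0,"z":15,"ax":0,"ay":0,"az":0},
  {"x":0,"y":0,"z":15,"ax":0,"ay":0,"az":0},
])

```text
time_s: 25.62
ee_pos: [0.558, 0.0011, 0.0138]
orientation: [0.998, -0.067, 0.0, 0.0]
ft_force: [-1.0, -0.5, -0.9]
width: 0.277
```

```bash
python3 - <<'E'
from h import *
F=[]
for i in range(6):
    S=robot.snapshot('scene');q=robot.sense();F.append(q['ft_force'])
st();print(np.round(np.mean(F,0),2))
E
```

```text
t 25.92 p [0.5579 0.0011 0.0137] q [ 0.9978 -0.0667  0.     -0.    ] F [-0.49 -0.05 -0.99] w 0.277 j [-0.2   0.49  1.75  0.    0.9   1.51]
[-0.95 -0.23 -0.5 ]
```

Red pressed (+1.8 N), held >0.5 s. Retracting and returning to the mat.

drive_tool([
  {"x":0,"y":0,"z":-6,"ax":0,"ay":0,"az":0},
  {"x":0,"y":0,"z":-15,"ax":0,"ay":0,"az":0},
  {"x":-5,"y":0,"z":-18,"ax":0,"ay":0,"az":0},
  {"x":-20,"y":3,"z":-18,"ax":0,"ay":0,"az":0},
  {"x":-42,"y":10,"z":-18,"ax":0,"ay":0,"az":0},
  {"x":-66,"y":10,"z":-18,"ax":0,"ay":0,"az":0},
  {"x":-90,"y":10,"z":-18,"ax":0,"ay":0,"az":0},
  {"x":-114,"y":10,"z":-18,"ax":0,"ay":0,"az":0},
  {"x":-128,"y":10,"z":-18,"ax":0,"ay":0,"az":0},
  {"x":-132,"y":10,"z":-18,"ax":0,"ay":0,"az":0},
])

```text
time_s: 26.75
ee_pos: [0.4225, 0.0096, 0.0318]
orientation: [0.998, -0.067, -0.001, -0.0]
ft_force: [-0.4, 0.4, -2.5]
width: 0.278
```

drive_tool([
  {"x":0,"y":0,"z":0,"ax":0,"ay":0,"az":0},
  {"x":0,"y":0,"z":5,"ax":0,"ay":0,"az":0},
  {"x":0,"y":0,"z":12,"ax":0,"ay":0,"az":0},
  {"x":0,"y":0,"z":17,"ax":0,"ay":0,"az":0},
  {"x":0,"y":0,"z":19.5,"ax":0,"ay":0,"az":0},
  {"x":0,"y":0,"z":20.5,"ax":0,"ay":0,"az":0},
  {"x":0,"y":0,"z":20.5,"ax":0,"ay":0,"az":0},
  {"x":0,"y":0,"z":20.5,"ax":0,"ay":0,"az":0},
])

```text
time_s: 27.42
ee_pos: [0.4259, 0.0088, 0.0109]
orientation: [0.998, -0.067, -0.0, -0.0]
ft_force: [-0.7, -0.3, -1.9]
width: 0.279
```

Grasp height on the mat was TCP z 9.9; 1 mm more.

drive_tool([
  {"x":0,"y":0,"z":0.5,"ax":0,"ay":0,"az":0},
  {"x":0,"y":0,"z":1,"ax":0,"ay":0,"az":0},
  {"x":0,"y":0,"z":1,"ax":0,"ay":0,"az":0},
  {"x":0,"y":0,"z":1,"ax":0,"ay":0,"az":0},
])

```text
time_s: 27.75
ee_pos: [0.4258, 0.0088, 0.0103]
orientation: [0.998, -0.067, 0.0, 0.0]
ft_force: [0.8, -0.0, -1.3]
width: 0.281
```

drive_tool([
  {"x":0,"y":0,"z":0,"ax":0,"ay":0,"az":0},
  {"x":0,"y":0,"z":0,"ax":0,"ay":0,"az":0},
  {"x":0,"y":0,"z":0,"ax":0,"ay":0,"az":0},
  {"x":0,"y":0,"z":0,"ax":0,"ay":0,"az":0},
  {"x":0,"y":0,"z":0,"ax":0,"ay":0,"az":0},
  {"x":0,"y":0,"z":0,"ax":0,"ay":0,"az":0},
  {"x":0,"y":0,"z":-10,"ax":0,"ay":0,"az":0},
  {"x":0,"y":0,"z":-40,"ax":0,"ay":0,"az":0},
  {"x":0,"y":0,"z":-80,"ax":0,"ay":0,"az":0},
  {"x":0,"y":0,"z":-120,"ax":0,"ay":0,"az":0},
], jaw=0.3)

```text
time_s: 28.58
ee_pos: [0.4245, 0.0091, 0.1309]
orientation: [0.998, -0.067, -0.001, -0.0]
ft_force: [0.4, 0.8, -0.2]
width: 0.697
```

drive_tool([
  {"x":-25,"y":0,"z":-20,"ax":0,"ay":0,"az":0},
  {"x":-50,"y":0,"z":-45,"ax":0,"ay":0,"az":0},
  {"x":-50,"y":0,"z":-70,"ax":0,"ay":0,"az":0},
  {"x":-50,"y":0,"z":-80,"ax":0,"ay":0,"az":0},
  {"x":-50,"y":0,"z":-80,"ax":0,"ay":0,"az":0},
  {"x":-50,"y":0,"z":-80,"ax":0,"ay":0,"az":0},
])

```text
time_s: 29.08
ee_pos: [0.3764, 0.0154, 0.2104]
orientation: [0.998, -0.067, 0.001, 0.0]
ft_force: [-0.1, -0.0, 0.2]
width: 0.7
```

```bash
python3 - <<'E'
from h import *
st();s=robot.snapshot('wrist');save(s,'w7');P=cloud(s);I=s['img'].astype(int);r,g,b=I[...,0],I[...,1],I[...,2];X,Y,Z=P[...,0],P[...,1],P[...,2]
rect(P[(abs(X-.43)<.06)&(abs(Y)<.05)&(r>b+60)&(Z>.035)&(Z<.06)],'grip')
m=(Z>.03)&(Z<.05)&(X>.46)&(X<.58)&(abs(Y)<.04)
for x in (.47,.52):
    k=m&(abs(X-x)<.003);print(x,np.round(np.median(P[k],0),4))
a=robot.snapshot('scene');save(a,'scene2')
P=cloud(a);X,Y,Z=P[...,0],P[...,1],P[...,2]
I=a['img'].astype(int)
rect(P[(abs(X-.48)<.1)&(abs(Y-.338)<.06)&(abs(I[...,0]-I[...,2])<40)&(Z>.025)&(Z<.045)],'tube')
for n in['magnet','coupon','spray','gel','spool','elbow']: print(n,[np.round(d['point'],3) for d in robot.landmark_of('scene',n)[:1]])
st()
E
```

```text
t 29.08 p [0.3764 0.0154 0.2104] q [ 9.978e-01 -6.670e-02  8.000e-04  2.000e-04] F [-0.12 -0.03  0.2 ] w 0.7 j [-0.26 -0.06  1.92 -0.    1.28  1.45]
grip 1482 c [429.6   7.8] size [26.8 60.6] long-axis yaw -7.9 zmed 45.3
0.47 [0.4701 0.0023 0.0404]
0.52 [ 0.5201 -0.0044  0.0405]
tube 704 c [495.5 338.2] size [ 31.4 139. ] long-axis yaw 5.6 zmed 35.2
magnet [array([0.706, 0.052, 0.01 ])]
coupon [array([ 0.686, -0.097,  0.011])]
spray [array([0.72 , 0.268, 0.   ])]
gel [array([ 0.371, -0.177, -0.001])]
spool [array([0.364, 0.182, 0.002])]
elbow [array([ 0.727, -0.274,  0.003])]
t 29.48 p [0.376  0.0155 0.2095] q [ 9.978e-01 -6.670e-02 -7.000e-04 -1.000e-04] F [-0.52  0.22  0.03] w 0.701 j [-0.26 -0.06  1.92 -0.    1.28  1.45]
```

View pics/scene2.png

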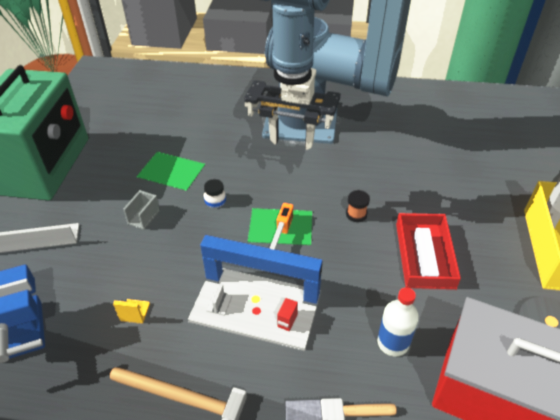

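The final picture shows the probe standing on the mat at (283,220), the tube in the tray at (427,250), all bystanders in place and the gripper clear. Handing in.

```bash
python3 -c "
from h import *
print(robot.sign_off())"
```

```text
the job is handed in; nothing more can be done
None
```

I finished all the steps and handed the job in at about 29.5 s of the 72 s. The sign-off gives no verdict, so the results below rest on my own checks.

- **Off-cut:** I pulled it out from under the crossbar, set it down, took it again nearer the middle and laid it in the tray. It lies flat, with its top 35 mm above the bench, as expected. It sits about 16 mm along from the tray's centre (limit 40 mm).
- **Dots:** I lifted the probe by its rod, set it on the mat, and took it again by the orange grip. It pressed yellow, then red, with about 1.65 N and 1.8 N. By the spring figures that is about 3.5–4 mm of plunger travel. My estimate put the tip within 1–2 mm of each dot's centre. In the picture of the yellow press it looked up to 5 mm off towards the robot, still inside the 10 mm limit. Each press lasted over 0.3 s.
- **Probe at the end:** It stands level on the mat that was farthest left, about 12 mm from the mat's centre. It has been let go, and the gripper is clear.
- **Bystanders:** None moved more than 7 mm by the network readings, which is about their own error.

**Check that was off:** my estimate of the off-cut's centre before taking it again was about 15 mm out, which is why it lies off-centre in the tray.

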